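# Tip the cassettes out of the turntable's beaker into the processor basket

## Robot

A 7-joint arm with a two-finger parallel gripper is mounted at the origin on the work surface. World frame = base frame: x ahead of the robot, y to its left, z up, the work surface at z = 0. Lengths are in m, angles in rad, forces in N, time in s.
With the tool pointing down it reaches from about 0.4 to 0.85 m from the base axis. Payload 4.5 kg.
Tool frame: the origin (TCP) lies between the finger pads; the fingertips stand 14 mm ahead of it and the grasp point (between the pads) lies 5 mm behind it (robot.tcp_to_tips is the distance from the TCP to the fingertips, in m); z points along the fingers, y is the line along which they close (so a half turn about z gives the same grasp; the last joint's range is limited). The gripper opens to 85 mm and grips with 20 to 120 N. Pads are 22 mm wide; open, the fingers measure 114 mm over their backs; the gripper's body (76 mm by 85 mm) begins 54 mm behind the grasp point. The pads swing forward as they close: fully open they stand 13 mm farther back than shut.
Start: joints at [-1.175, 0.689, -0.195, 1.565, 0.157, 0.902, -0.215], TCP at [0.221, 0.585, 0.245] pointing down, gripper open.
Joint ranges: [-3.01, 3.01], [-0.46, 2.08], [-1.47, 1.51], [0.13, 2.56], [-1, 4.14], [0.04, 2.09], [-2.66, 2.66]. Speed limits (rad/s): [2.57, 2.57, 3.14, 3.14, 3.14, 3.14, 3.14].

## Interface

Orientations are given as a unit quaternion [x, y, z, w].
In Python, from cell import robot, vision gives the robot as it stands. The module is installed in compiled form; this text tells all that it offers.
- The arm moves only by the tool carry_out, never from a script. Its argument "motion" is a list that holds one entry, the list of rows, each a list of 6 numbers: the shift along the world's x, y, z scaled (see below), then the turn, a rotation vector about the world's x, y, z scaled (see below). A call has 1 to 8 rows; each row shifts and turns the commanded pose from where the row before left it; what a row does not reach is not made up. The controller multiplies each number of a shift by 60 mm and each number of a turn by 5 degrees. A row lasts 1/8 s, in which the tool goes at most 62.5 mm and 10.7 degrees, less where a joint would pass 70% of its speed; a pose out of reach is approached as far as the arm can. A call with a number of a shift or a turn outside -1 to 1 is refused whole. A call with a gripper value outside its range is refused whole. "fingers" is the opening, from -1 (shut) to 1 (fully open), set as the call begins (left out, the last holds). The fingers move at their own pace and stop on an object; the grip force is fixed at half the most. Time passes only in rows, so rows that do not move let the fingers close. It gives the time, the measured TCP pose, the force, the opening and the grip force at its end, in the units of the state.
- robot.sense(): the state, without advancing time (a new reading comes with each control period).
- vision.camera(name): name is "scene" or "top" or "wrist"; returns a dict with "pixels" (400x640x3 uint8, red, green, blue), "fx", "fy", "cx", "cy" (pixels), "origin" and "rotation" of the camera in the world. Camera axes: x right, y down, z forward; pixel columns grow to the right and rows downward; lengths in m; the calibration is good to about 2 mm. A picture is of the moment at which its call begins. There is no depth.
- robot.finish_job(): hands the job in; it is judged then, once.
The state is a dict: "t": time; "q": joint angles; "joint_velocities": joint speeds; "effort": joint torques, N m; "eef_pos": TCP position; "orientation": TCP orientation; "force": force on the tool from outside, world axes, zero at the start; "torque": the same for the moment, N m; "gripper_width": finger opening in m; "gripper_force": force on a finger pad.
Only numpy, scipy, OpenCV 4.12 (cv2) and the standard library are available. Lean on these libraries where they do the work, as an engineer would, in place of code of your own. Each camera call takes 0.05 s, during which the arm holds its last target. There are 200 camera calls.

## Task

Lift the white beaker of tissue cassettes off the free-spinning turntable without spilling any or knocking over or pushing off the stain bottles that share the turntable. Holding the beaker over the steel wire basket, tip all six cassettes out into the basket, then stand the empty beaker upright on the floor of the blue wash-up tray, setting it down rather than dropping it.

Things in the scene. Friction and masses are not known exactly. Their poses are not given: they have to be found in the camera images.
- beaker: white tapered plastic beaker, open top, no handle, with four thin blue rings; outside diameter 60 mm at the foot and 69 mm at the rim, 95 mm tall, wall 2.5 mm, floor 4 mm thick; weighs 55 to 110 g plus 72 g of cassettes. Stands loose on the turntable's plate, about 70 mm from its centre, 24 mm above the bench. Origin: centre of its underside; z up through the mouth
- beaker_mid (a point): point on the beaker's axis 45 mm above its underside
- beaker_rim (a point): centre of the beaker's mouth, 95 mm above its underside
- turntable: revolving reagent stand, fixed foot on the bench; it carries a round grey plate of 250 mm diameter with a dark mat, which spins freely about the vertical axis at the slightest push and has a lip 6 mm high at its edge. Mat surface 24 mm above the bench. Origin: on the bench under the plate's axis. The beaker stands at about x -70 mm of this frame; the bottles are on the other side of the plate
- stain_purple: closed purple stain bottle, 40 mm diameter, 105 mm tall, 120 g, standing loose on the turntable's plate 85 mm from its centre, about 110 degrees round from the beaker; origin: centre of its underside
- stain_pink: closed pink stain bottle, 40 mm diameter, 105 mm tall, 120 g, standing loose on the turntable's plate 85 mm from its centre, about straight across from the beaker; origin: centre of its underside
- stain_amber: closed amber-brown stain bottle, 40 mm diameter, 105 mm tall, 120 g, standing loose on the turntable's plate 85 mm from its centre, about 110 degrees round from the beaker on the other side; origin: centre of its underside
- cassette1: pink plastic tissue cassette, flat slotted box 40 x 28 x 6.5 mm, 12 g, slippery (friction about 0.3), at first lying in the beaker (the six are stacked flat in it, filling it to 43 mm above its underside); origin: centre of its underside
- cassette2: yellow plastic tissue cassette, flat slotted box 40 x 28 x 6.5 mm, 12 g, slippery (friction about 0.3), at first lying in the beaker (the six are stacked flat in it, filling it to 43 mm above its underside); origin: centre of its underside
- cassette3: green plastic tissue cassette, flat slotted box 40 x 28 x 6.5 mm, 12 g, slippery (friction about 0.3), at first lying in the beaker (the six are stacked flat in it, filling it to 43 mm above its underside); origin: centre of its underside
- cassette4: blue plastic tissue cassette, flat slotted box 40 x 28 x 6.5 mm, 12 g, slippery (friction about 0.3), at first lying in the beaker (the six are stacked flat in it, filling it to 43 mm above its underside); origin: centre of its underside
- cassette5: pink plastic tissue cassette, flat slotted box 40 x 28 x 6.5 mm, 12 g, slippery (friction about 0.3), at first lying in the beaker (the six are stacked flat in it, filling it to 43 mm above its underside); origin: centre of its underside
- cassette6: orange plastic tissue cassette, flat slotted box 40 x 28 x 6.5 mm, 12 g, slippery (friction about 0.3), at first lying in the beaker (the six are stacked flat in it, filling it to 43 mm above its underside); origin: centre of its underside
- basket: open-topped stainless wire basket standing loose on the bench, 190 x 150 mm (x, y) outside, 50 mm tall, walls 4 mm, floor 4 mm thick, 0.6 kg; origin: centre of its underside
- wash_tray: shallow blue plastic wash-up tray fixed on the bench, 200 x 150 mm (x, y) outside, 22 mm tall, walls 4 mm, floor 4 mm thick, empty; origin: centre of its underside
Not all that is in view belongs to the job. Leave any turquoise look-alike of the beaker alone.

How it is judged:
By the outcome, as a careful person would: the job done as asked, in the order asked, and still so for the second after the job is handed in, with the robot touching nothing.
It also fails if it takes over 72 s, if anything falls off the work surface, if the arm or the gripper's body presses on something with over 40 N, if the wrist force passes 120 N, or if a joint passes its speed limit or range.

## Working session

There is one attempt and no reset: what is moved stays moved. The work goes in short steps, Python scripts to look and compute and a tool call to move; the robot and the scene stay as the last step left them, time stands still between calls to the robot, and variables do not carry over. Pictures are saved under pics/ and viewed, at most 10 in all, crops included, and the job is handed in when it is done.

Besides the shell and the picture viewer there is one more tool, called after "Call:" in YAML: its name, and indented under it one key for each argument. carry_out: Moves the arm, as the interface text tells. Shifts and turns lie within -1 to 1; 1 stands for 60 mm of shift or 5 degrees of turn. Its arguments: {"type":"object","properties":{"motion":{"type":"array"},"fingers":{"type":"number"}},"required":["motion"]}

```bash
mkdir -p pics; cat > h.py <<'E'
import numpy as np, cv2
from cell import robot, vision
def cam(n,save=None):
    c=vision.camera(n); c={k:(np.array(v) if k in("origin","rotation","pixels") else v) for k,v in c.items()}
    if save: cv2.imwrite(f"pics/{save}.png",c["pixels"][:,:,::-1])
    return c
def ray(c,u,v,z):
    d=c["rotation"]@np.array([(u-c["cx"])/c["fx"],(v-c["cy"])/c["fy"],1]); o=c["origin"]
    return o+d*(z-o[2])/d[2]
def proj(c,p):
    q=c["rotation"].T@(np.array(p)-c["origin"]); return q[0]/q[2]*c["fx"]+c["cx"],q[1]/q[2]*c["fy"]+c["cy"]
E
python3 - <<'E'
from h import *
a=cam("top","top0");b=cam("scene","scene0")
for c in(a,b):print(c["origin"],c["rotation"].round(3).tolist(),c["fx"],c["cx"],c["cy"])
s=robot.sense();print(s)
E
```

```text
[ 0.42892995 -0.00114154  1.01203902] [-0.705, 0.708, -0.026, 0.031] 446.1097371077009 314.72845989585863 206.16352970639178
[1.34679691 0.43548557 0.86697262] [0.466, 0.774, -0.368, -0.219] 474.0857468603495 322.0446219143644 206.24728467069883
{'t': 0.1, 'q': array([-1.17521195,  0.68991902, -0.19450202,  1.566215  ,  0.15729167,
        0.90252611, -0.21509845]), 'joint_velocities': array([-0.00020071, -0.00105153, -0.00116177, -0.00290742, -0.00146055,
       -0.00076958,  0.00104694]), 'effort': array([-3.07058188e-03, -5.40598905e+01, -1.27147179e+00, -1.58985829e+01,
        9.33262578e-03,  4.38083705e-03, -1.99005245e-05]), 'eef_pos': array([0.22106657, 0.5840033 , 0.24455865]), 'orientation': array([ 1.79879823e-01,  9.83688236e-01, -8.34764609e-04, -8.74764286e-05]), 'force': array([-0.72197729,  0.64230775, -0.38670587]), 'torque': array([ 0.0524546 , -0.05406835, -0.00016066]), 'gripper_force': 0.0, 'gripper_width': 0.0851913590988746}
```

View pics/top0.png

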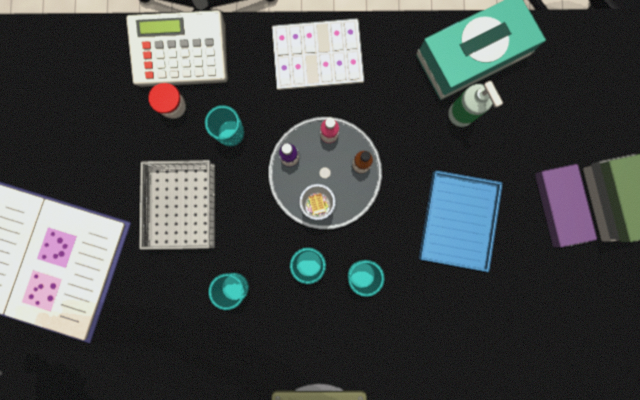

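View pics/scene0.png

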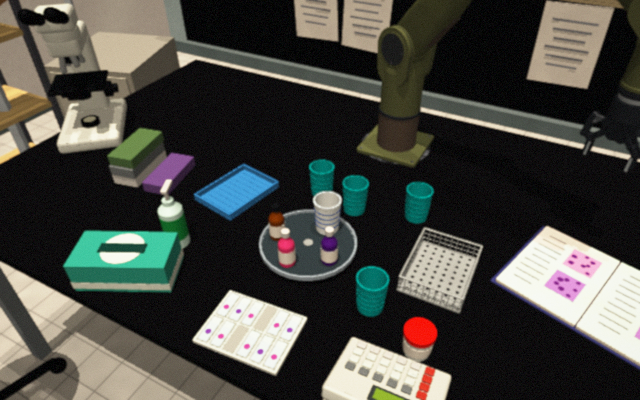

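The top view shows the white beaker at about (318,202) on the turntable (centre ≈(325,173)). The bottles are at (288,152), (330,128) and (363,160), the basket at (178,204) and the tray at (461,221).

Candidates for the beaker are white (318,202) and turquoise (308,266), (366,278), (229,291), (225,125). Only the white one stands on the turntable with cassettes in it, so I take that one.

```bash
cat >> h.py <<'E'
from scipy.spatial.transform import Rotation as R
_cam=cam
def cam(n,save=None):
    c=_cam(n,save); c["rotation"]=R.from_quat(c["rotation"]).as_matrix() if c["rotation"].shape==(4,) else c["rotation"]; return c
E
python3 - <<'E'
from h import *
a=cam("top");b=cam("scene")
p=a["pixels"]; hsv=cv2.cvtColor(p,cv2.COLOR_RGB2HSV)
print(a["rotation"].round(3))
# beaker rim
m=((hsv[...,2]>135)&(hsv[...,1]<60)).astype(np.uint8); w=np.zeros_like(m); w[180:224,296:342]=m[180:224,296:342]
cs=max(cv2.findContours(w,0,2)[0],key=cv2.contourArea)
(u,v),r=cv2.minEnclosingCircle(cs); print("rim px",u,v,r,cv2.boundingRect(cs), ray(a,u,v,.119), ray(a,u+r,v,.119)-ray(a,u,v,.119))
rim=ray(a,u,v,.119); print("scene proj rim",proj(b,rim),"foot",proj(b,[rim[0],rim[1],.024]))
# blue tray
m=cv2.inRange(hsv,(100,100,80),(115,255,255)); cs=max(cv2.findContours(m,0,2)[0],key=cv2.contourArea)
rc=cv2.minAreaRect(cs);print("tray",rc,ray(a,*rc[0],.011)); print([ray(a,*q,.022)[:2].round(3) for q in cv2.boxPoints(rc)])
for n,q,z in [("basket",(177,204),.025),("tt",(325,173),.03),("b TL",(140,161),.05),("TR",(210,160),.05),("BR",(214,249),.05),("BL",(139,249),.05),
 ("purple",(288,149),.129),("pink",(330,124),.129),("amber",(366,155),.129),("t1",(308,264),.095),("t2",(367,276),.095),("t3",(228,289),.095),("t4",(223,122),.095)]: print(n,ray(a,*q,z).round(3))
big=cv2.resize(p[95:300,210:400],None,fx=4,fy=4*0.7,interpolation=cv2.INTER_CUBIC); big=cv2.resize(p[95:240,250:400],None,fx=4,fy=4,interpolation=2)
cv2.imwrite("pics/crop1.png",big[:,:,::-1])
E
```

```text
[[-0.003 -0.997  0.081]
 [-1.     0.003  0.008]
 [-0.008 -0.081 -0.997]]
rim px 317.0364074707031 201.31277465820312 18.338207244873047 (299, 183, 37, 37) [0.51120429 0.00094438 0.119     ] [-0.00012856 -0.03685056  0.        ]
scene proj rim (np.float64(326.6601768688252), np.float64(199.84497117988624)) foot (np.float64(326.5570196507703), np.float64(227.78047624146575))
tray ((461.04052734375, 220.75674438476562), (71.34915924072266, 92.22782897949219), 9.462322235107422) [ 0.47629891 -0.32118371  0.011     ]
[array([ 0.389, -0.221]), array([ 0.591, -0.259]), array([ 0.564, -0.415]), array([ 0.363, -0.375])]
basket [0.515 0.313 0.025]
tt [ 0.583 -0.017  0.03 ]
b TL [0.607 0.388 0.05 ]
TR [0.609 0.235 0.05 ]
BR [0.415 0.223 0.05 ]
BL [0.416 0.385 0.05 ]
purple [0.616 0.059 0.129]
pink [ 0.667 -0.026  0.129]
amber [ 0.603 -0.097  0.129]
t1 [0.385 0.02  0.095]
t2 [ 0.36  -0.1    0.095]
t3 [0.335 0.183 0.095]
t4 [0.681 0.198 0.095]
```

View pics/crop1.png

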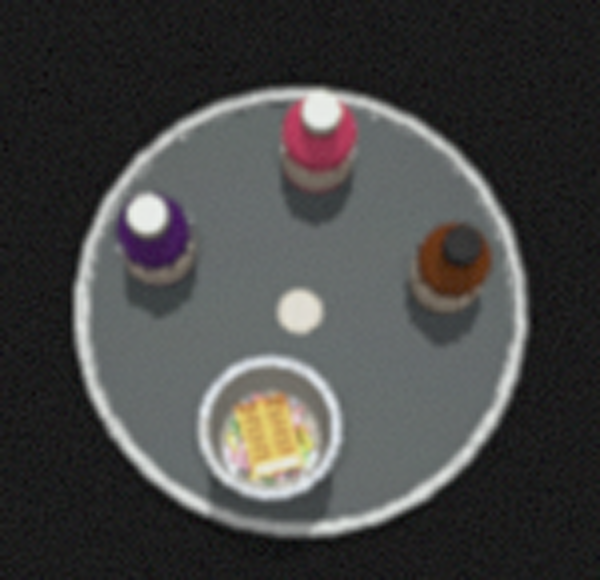

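The crop confirms it: the white beaker's rim is at world (0.511, 0.001), with cassettes inside and the bottles on the far side of the plate. I'll grasp it from the side, with the tool nearly horizontal, so that rolling the wrist tips it. First I check the arm's kinematic structure from orientation samples.

Call:
carry_out:
  motion:
    - [[0,0,0.8,0.6,0,0],[0.3,-0.3,0.8,1,0,0],[0.3,-0.5,0.5,1,0,0],[0.3,-0.8,0,1,0,0],[0.3,-0.8,0,1,0,0],[0.3,-0.8,0,1,0,0],[0.3,-0.8,0,1,0,0]]
  fingers: 1

```text
t: 1.08
eef_pos: [0.3218, 0.3642, 0.3704]
orientation: [0.173, 0.948, 0.261, -0.051]
force: [0.1, -0.5, 0.6]
gripper_width: 0.085
gripper_force: 0.0
```

```bash
python3 - <<'E'
from h import *
import itertools
s=robot.sense();print(s["t"],s["q"].round(3),s["eef_pos"].round(3),s["orientation"].round(4))
S=[(np.array([-1.17521195,0.68991902,-0.19450202,1.566215,0.15729167,0.90252611,-0.21509845]),[0.179879823,0.983688236,-8.34764609e-04,-8.74764286e-05]),(s["q"],s["orientation"])]
ax=np.array([[0,0,1],[0,1,0],[0,0,1],[0,1,0],[0,0,1],[0,1,0],[0,0,1]])
res=[]
for sg in itertools.product([1,-1],repeat=7):
    M=[]
    for q,o in S:
        A=R.identity()
        for i in range(7): A=A*R.from_rotvec(ax[i]*sg[i]*q[i])
        M.append((A,R.from_quat(o)))
    # o = B*A*T ; assume B=Rz(k*90)
    for k in range(4):
        B=R.from_euler('z',90*k,degrees=True)
        Ts=[(B*A).inv()*O for A,O in M]
        res.append(((Ts[0].inv()*Ts[1]).magnitude(),sg,k,Ts[0].as_matrix().round(2).tolist()))
res.sort(key=lambda r:r[0])
for r in res[:8]:print(r)
E
```

```text
1.075 [-0.149  0.302 -0.693  2.102 -0.435  0.456  0.787] [0.322 0.364 0.37 ] [ 0.1728  0.9484  0.2608 -0.0514]
(9.284985987657438e-09, (-1, -1, -1, -1, -1, -1, -1), 2, [[-0.0, 1.0, -0.0], [-1.0, -0.0, 0.0], [0.0, 0.0, 1.0]])
(9.284986014858284e-09, (-1, 1, -1, 1, -1, 1, -1), 0, [[0.0, -1.0, 0.0], [1.0, 0.0, -0.0], [0.0, 0.0, 1.0]])
(0.013968006587340195, (1, 1, 1, 1, 1, 1, 1), 2, [[-0.66, -0.75, -0.0], [0.75, -0.66, 0.0], [-0.0, 0.0, 1.0]])
(0.013968006587340213, (1, -1, 1, -1, 1, -1, 1), 0, [[0.66, 0.75, 0.0], [-0.75, 0.66, -0.0], [-0.0, 0.0, 1.0]])
(0.154685550309453, (-1, 1, -1, -1, -1, -1, -1), 0, [[-0.03, -0.19, -0.98], [1.0, 0.03, -0.03], [0.03, -0.98, 0.19]])
(0.15468555030945308, (-1, -1, -1, 1, -1, 1, -1), 2, [[0.03, 0.19, 0.98], [-1.0, -0.03, 0.03], [0.03, -0.98, 0.19]])
(0.16068711935007954, (1, 1, 1, -1, 1, -1, 1), 2, [[-0.11, -0.16, -0.98], [0.73, -0.68, 0.03], [-0.67, -0.71, 0.19]])
(0.16068711935007962, (1, -1, 1, 1, 1, 1, 1), 0, [[0.11, 0.16, 0.98], [-0.73, 0.68, -0.03], [-0.67, -0.71, 0.19]])
```

Call:
carry_out:
  motion:
    - [[0.5,-0.6,0.3,1,1,0],[0.5,-0.6,0.3,1,1,0],[0,0,0,0,0,0]]

```text
t: 1.45
eef_pos: [0.3845, 0.2934, 0.4018]
orientation: [0.197, 0.916, 0.32, -0.14]
force: [-1.0, 0.2, -0.1]
gripper_width: 0.0855
gripper_force: 0.0
```

```bash
cat > kin.py <<'E'
from h import *
from scipy.optimize import least_squares
T=R.from_matrix([[0,-1,0],[1,0,0],[0,0,1]])
AX="zyzyzyz"; SG=[-1,1,-1,1,-1,1,-1]
def rots(q):
    A=R.identity();o=[]
    for i in range(7): A=A*R.from_euler(AX[i],SG[i]*q[i]); o.append(A)
    return o
def Amat(q):
    o=[r.as_matrix() for r in rots(q)]
    c=[o[2][:,0],o[2][:,2],o[4][:,0],o[4][:,2],o[5][:,0],o[5][:,2],o[3][:,0]]
    return np.array([[0,0,1.]]+c).T
lim=np.array([[-3.01,3.01],[-.46,2.08],[-1.47,1.51],[.13,2.56],[-1,4.14],[.04,2.09],[-2.66,2.66]])
E
python3 - <<'E'
from kin import *
s=robot.sense();print(s["t"],s["q"].round(3),s["eef_pos"].round(3))
Q=[[-1.17521195,0.68991902,-0.19450202,1.566215,0.15729167,0.90252611,-0.21509845],[-0.149,0.302,-0.693,2.102,-0.435,0.456,0.787],s["q"]]
P=[[0.22106657,0.5840033,0.24455865],[.3218,.3642,.3704],s["eef_pos"]]
A=np.vstack([Amat(q) for q in Q]);b=np.hstack(P)
x,_,rk,sv=np.linalg.lstsq(A,b,rcond=1e-3);print(x.round(4),rk,sv.round(3),np.abs(A@x-b).max())
x,_,rk,sv=np.linalg.lstsq(A[:,[0,2,4,6]],b,rcond=None);print("SRS",x.round(4),sv.round(3),np.abs(A[:,[0,2,4,6]]@x-b).max())
E
```

```text
1.45 [ 0.258  0.416 -0.819  1.972 -0.582  0.744  1.073] [0.384 0.293 0.402]
[ 0.0776 -0.1163  0.5848  0.1219  0.1926 -0.1039  0.3459 -0.2652] 8 [3.654 3.094 0.9   0.364 0.289 0.16  0.124 0.069] 0.0067147373856170645
SRS [0.2224 0.6475 0.2901 0.3081] [3.073 1.476 0.579 0.208] 0.029218401363803576
```

Call:
carry_out:
  motion:
    - [[0.2,0,0,-1,-1,0],[0.2,0,0,-1,-1,0],[0,0,0,-1,0,0],[0,0,0,-1,0,0],[0,0,0,0,0,0]]

```text
t: 2.08
eef_pos: [0.3996, 0.3021, 0.4036]
orientation: [0.172, 0.97, 0.17, -0.03]
force: [-1.0, 0.1, -0.2]
gripper_width: 0.0855
gripper_force: 0.0
```

```bash
cat >> kin.py <<'E'
import json,os
def log():
    s=robot.sense(); d=json.load(open("s.json")) if os.path.exists("s.json") else []
    d.append([list(map(float,s["q"])),list(map(float,s["eef_pos"]))]); json.dump(d,open("s.json","w")); return s
E
python3 - <<'E'
from kin import *
json.dump([[[-1.17521195,0.68991902,-0.19450202,1.566215,0.15729167,0.90252611,-0.21509845],[0.22106657,0.5840033,0.24455865]],[[0.258,0.416,-0.819,1.972,-0.582,0.744,1.073],[0.3845,.2934,.4018]]],open("s.json","w"))
s=log();print(s["t"],s["q"].round(3),s["eef_pos"],s["orientation"].round(4))
E
```

```text
2.075 [-0.144  0.307 -0.559  1.85  -0.151  0.817  0.647] [0.39957584 0.30208942 0.40361232] [ 0.172   0.9698  0.1702 -0.0302]
```

Call:
carry_out:
  motion:
    - [[0,0,0,-1,0,0],[0,0,0,-1,0,0],[0,0,0,-1,0,0.5],[0,0,0,-1,0,0.5],[0,0,0,-1,0,0.5],[0,0,0,-1,0,0.5],[0,0,0,0,0,0]]

```text
t: 2.95
eef_pos: [0.4, 0.3004, 0.4016]
orientation: [0.09, 0.992, -0.088, 0.007]
force: [-0.2, -0.2, 0.4]
gripper_width: 0.085
gripper_force: 0.0
```

```bash
python3 - <<'E'
from kin import *
s=log();print(s["t"],s["q"].round(3),s["eef_pos"],s["orientation"].round(4))
d=json.load(open("s.json"))
A=np.vstack([Amat(q) for q,_ in d]);b=np.hstack([p for _,p in d])
for cols in ([0,2,4,6],[0,2,4,5,6],[0,1,2,4,6,7],[0,1,2,4,5,6,7]):
    x,_,rk,sv=np.linalg.lstsq(A[:,cols],b,rcond=None);print(cols,x.round(4),sv[-1].round(3),np.abs(A[:,cols]@x-b).max())
E
```

```text
2.95 [-0.539  0.431 -0.432  1.594  0.287  1.312  0.346] [0.39997951 0.3004343  0.40162579] [ 0.0897  0.992  -0.0882  0.007 ]
[0, 2, 4, 6] [0.2096 0.6722 0.283  0.3168] 0.324 0.029779016152290838
[0, 2, 4, 5, 6] [0.2029 0.6809 0.2977 0.016  0.3096] 0.283 0.030444269635301446
[0, 1, 2, 4, 6, 7] [ 0.1843 -0.0311  0.6169  0.2885  0.3197 -0.0836] 0.225 0.026336231772925545
[0, 1, 2, 4, 5, 6, 7] [ 0.1608  0.0074  0.6156  0.2894  0.0451  0.2927 -0.1015] 0.179 0.02189555021491818
```

Call:
carry_out:
  motion:
    - [[0,0,0,-1,0,0.5],[0,0,0,-1,0,0.5],[0,0,0,-1,0,0],[0,0,0,0,0,0]]

```text
t: 3.45
eef_pos: [0.4006, 0.2995, 0.4016]
orientation: [0.045, 0.975, -0.217, 0.021]
force: [-0.7, 0.6, 0.6]
gripper_width: 0.0857
gripper_force: 0.0
```

```bash
python3 -c "
from kin import *
log()"
```

Call:
carry_out:
  motion:
    - [[0,0.5,-0.5,-1,0,0],[0,0.5,-0.5,-1,0,0],[0,0,-0.5,-1,0,0],[0,0,0,0,0,0]]

```text
t: 3.95
eef_pos: [0.4005, 0.3582, 0.3101]
orientation: [0.042, 0.938, -0.344, 0.026]
force: [0.4, 0.0, 0.6]
gripper_width: 0.0853
gripper_force: 0.0
```

```bash
python3 -c "
from kin import *
log()"
```

Call:
carry_out:
  motion:
    - [[0.5,0,-0.5,0,0,1],[0.5,0,-0.5,0,0,1],[0.5,0,0,0,0,1],[0,0,0,0,0,0]]

```text
t: 4.45
eef_pos: [0.4934, 0.357, 0.2553]
orientation: [-0.077, 0.936, -0.335, 0.073]
force: [-0.2, -0.5, 0.9]
gripper_width: 0.0853
gripper_force: 0.0
```

```bash
python3 - <<'E'
from kin import *
s=log();print(s["t"],s["q"].round(3),s["eef_pos"],R.from_quat(s["orientation"]).as_matrix().round(2).tolist())
d=json.load(open("s.json"));print(len(d))
def F(q):
    o=[r.as_matrix() for r in rots(q)]
    return np.array([[0,0,1.],o[0][:,0],o[0][:,1],o[2][:,0],o[2][:,1],o[2][:,2],o[3][:,0],o[4][:,0],o[4][:,1],o[4][:,2],o[5][:,0],o[5][:,2]]).T
A=np.vstack([F(q) for q,_ in d]);b=np.hstack([p for _,p in d])
n="base z,1x,1y,3x,3y,3z,4x,5x,5y,5z,6x,6z".split(",")
for cols in (range(12),[0,1,2,4,5,8,9,10,11],[0,1,5,9,11],[0,1,3,5,6,9,10,11],[0,1,2,4,5,8,9,11]):
    cols=list(cols);x,_,rk,sv=np.linalg.lstsq(A[:,cols],b,rcond=None);print({n[c]:round(v,4) for c,v in zip(cols,x)},sv[-1].round(3),np.abs(A[:,cols]@x-b).max().round(5))
E
```

```text
4.45 [-0.809  0.882 -0.342  1.355  0.72   1.551  0.382] [0.4933608  0.35699201 0.25526961] [[-0.98, -0.09, 0.19], [-0.19, 0.76, -0.62], [-0.09, -0.64, -0.77]]
7
{'base z': np.float64(0.3476), '1x': np.float64(-0.0001), '1y': np.float64(-0.0181), '3x': np.float64(-0.001), '3y': np.float64(-0.0277), '3z': np.float64(0.5649), '4x': np.float64(0.0022), '5x': np.float64(-0.0007), '5y': np.float64(-0.0003), '5z': np.float64(0.3456), '6x': np.float64(-0.0001), '6z': np.float64(0.3202)} 0.032 0.00013
{'base z': np.float64(0.3468), '1x': np.float64(0.0001), '1y': np.float64(-0.0189), '3y': np.float64(-0.0266), '3z': np.float64(0.5632), '5y': np.float64(-0.0006), '5z': np.float64(0.3444), '6x': np.float64(-0.0002), '6z': np.float64(0.3194)} 0.181 0.00015
{'base z': np.float64(0.299), '1x': np.float64(0.0639), '3z': np.float64(0.5882), '5z': np.float64(0.2586), '6z': np.float64(0.3455)} 0.368 0.02278
{'base z': np.float64(0.2905), '1x': np.float64(0.0694), '3x': np.float64(0.0115), '3z': np.float64(0.5895), '4x': np.float64(-0.0055), '5z': np.float64(0.2651), '6x': np.float64(0.0274), '6z': np.float64(0.3391)} 0.186 0.02095
{'base z': np.float64(0.3467), '1x': np.float64(0.0002), '1y': np.float64(-0.0188), '3y': np.float64(-0.0267), '3z': np.float64(0.5633), '5y': np.float64(-0.0005), '5z': np.float64(0.3446), '6z': np.float64(0.3193)} 0.181 0.00016
```

The kinematic model now fits to 0.2 mm. Next is IK for the candidate side grasps, the pour and the placing.

```bash
cat >> kin.py <<'E'
L=dict(bz=.3467,y1=-.0189,y3=-.0267,z3=.5633,z5=.3446,z6=.3193)
def fk(q):
    o=rots(q); W=o[0].apply([0,L['y1'],0])+[0,0,L['bz']]; 
    E_=W+o[2].apply([0,L['y3'],L['z3']]); Wr=E_+o[4].apply([0,0,L['z5']]); p=Wr+o[5].apply([0,0,L['z6']])
    return p,o[6]*T,E_,Wr
def tool(az,p,roll):
    """az,p deg: z axis; roll deg about tool z, 0: closing axis y horizontal = z x up"""
    az,p=np.radians([az,p]); z=np.array([np.cos(az)*np.cos(p),np.sin(az)*np.cos(p),-np.sin(p)])
    y=np.array([np.sin(az),-np.cos(az),0]); return R.from_matrix(np.c_[np.cross(y,z),y,z])*R.from_euler('z',roll,degrees=True)
lo,hi=lim.T+np.array([[.03],[-.03]])
def ik(pos,rot,seeds,n=12,rng=np.random.default_rng(0)):
    best=None
    for k in range(n):
        q0=seeds[k] if k<len(seeds) else rng.uniform(lo,hi)
        f=lambda q:(lambda a:np.r_[(a[0]-pos)*10,(rot.inv()*a[1]).as_rotvec()*3])(fk(q))
        r=least_squares(f,np.clip(q0,lo+1e-3,hi-1e-3),bounds=(lo,hi),max_nfev=60)
        if r.cost<1e-7:
            m=np.min(np.minimum(r.x-lim[:,0],lim[:,1]-r.x)[[1,2,3,4,5,6]])
            if best is None or m>best[0]: best=(m,r.x)
    return best
E
cat > t.py <<'E'
from kin import *
s=robot.sense();q=s["q"];print(np.abs(fk(q)[0]-s["eef_pos"]).max())
for az in (-100,-80,-60,60,80):
  for p in (20,35):
    for roll in (0,180):
      b=ik(np.array([.511,.001,.085]),tool(az,p,roll),[q],8)
      print(az,p,roll,None if b is None else (round(b[0],2),b[1].round(2),fk(b[1])[2][2].round(2)))
E
time python3 t.py
```

```text
0.0005725308558778286
-100 20 0 None
-100 20 180 (np.float64(0.74), array([-0.82,  1.34,  0.51,  1.61,  0.42,  1.14, -0.99]), np.float64(0.49))
-100 35 0 (np.float64(0.78), array([-0.55,  1.12,  0.07,  1.72,  0.71,  1.13,  1.88]), np.float64(0.6))
-100 35 180 (np.float64(0.84), array([-0.57,  1.12,  0.11,  1.72,  0.69,  1.11, -1.24]), np.float64(0.6))
-80 20 0 None
-80 20 180 (np.float64(0.68), array([-0.72,  1.23,  0.1 ,  1.88,  1.03,  1.16, -1.49]), np.float64(0.54))
-80 35 0 (np.float64(0.58), array([-0.82,  1.14,  0.4 ,  1.98,  0.85,  0.69,  1.91]), np.float64(0.59))
-80 35 180 (np.float64(0.61), array([-0.28,  1.13, -0.53,  1.95,  1.27,  1.45, -1.61]), np.float64(0.57))
-60 20 0 (np.float64(0.4), array([-0.65,  1.24, -0.12,  2.16,  1.48,  1.3 ,  1.29]), np.float64(0.53))
-60 20 180 (np.float64(0.41), array([-0.53,  1.25, -0.31,  2.15,  1.49,  1.49, -1.85]), np.float64(0.51))
-60 35 0 (np.float64(0.13), array([-1.09,  1.33,  0.81,  2.25,  1.99,  0.17,  0.92]), np.float64(0.5))
-60 35 180 (np.float64(0.34), array([-0.65,  1.09,  0.02,  2.22,  1.57,  0.93, -1.78]), np.float64(0.61))
60 20 0 (np.float64(0.06), array([ 1.2 ,  1.63, -1.2 ,  2.13,  1.07,  0.1 , -0.79]), np.float64(0.29))
60 20 180 (np.float64(0.09), array([ 1.21,  1.65, -1.23,  2.13,  1.2 ,  0.13,  2.22]), np.float64(0.28))
60 35 0 (np.float64(0.11), array([ 0.96,  1.27, -0.89,  2.2 ,  4.03,  0.15,  2.32]), np.float64(0.5))
60 35 180 (np.float64(0.16), array([ 1.08,  1.42, -1.17,  2.19,  1.94,  0.2 ,  1.29]), np.float64(0.41))
80 20 0 None
80 20 180 (np.float64(0.03), array([ 0.76,  1.26, -0.46,  1.86, -0.97,  0.87, -1.87]), np.float64(0.51))
80 35 0 (np.float64(0.4), array([ 0.99,  1.35, -1.07,  1.93,  0.26,  0.44, -0.01]), np.float64(0.45))
80 35 180 (np.float64(0.09), array([ 0.72,  1.13, -0.51,  1.95, -0.91,  0.61, -2.01]), np.float64(0.58))
real	0m44.246s
user	0m44.751s
sys	0m0.108s
```

```bash
cat > t2.py <<'E'
from kin import *
s=robot.sense();q0=s["q"]
def chain(q,p1,r1,N=10):
    p0,r0=fk(q)[:2]; d=(r0.inv()*r1).as_rotvec()
    for i in range(1,N+1):
        b=ik(p0+(p1-p0)*i/N, r0*R.from_rotvec(d*i/N),[q],1)
        if b is None: return q,False,i
        q=b[1]
    return q,True,N
def show(n,r): print(n,r[1],r[2],r[0].round(2)); return r[0]
for roll,sg in ((0,1),(180,-1)):
    print("roll",roll)
    t=tool(-80,20,0).as_matrix()[:,2]; g=np.array([.5115,-.001,.078])
    q=show("via",chain(q0,np.array([.49,.2,.25]),tool(-80,20,roll/2+45)))
    q=show("pre",chain(q,g-.12*t,tool(-80,20,roll)))
    q=show("grasp",chain(q,g,tool(-80,20,roll)))
    q=show("lift",chain(q,g+[0,.02,.15],tool(-80,20,roll)))
    ql=q
    for az in (-80,-50,-20):
        x=.513+sg*.04*np.sin(np.radians(-az)); y=.308+sg*.04*np.cos(np.radians(az))
        q=show(f"over az{az}",chain(ql,np.array([x,y,.24]),tool(az,20,roll)))
        q=show("pour150",chain(q,np.array([x,y,.18]),tool(az,10,roll+sg*75)));
        q=show("pour150",chain(q,np.array([x,y,.18]),tool(az,10,roll+sg*150)))
    q=show("tray",chain(ql,np.array([.477,-.318,.2]),tool(-80,20,roll)))
    q=show("set",chain(q,np.array([.477,-.318,.058]),tool(-80,20,roll)))
E
python3 t2.py
```

```text
roll 0
via True 10 [-0.8   1.01 -0.22  1.57  0.85  1.75  1.09]
pre False 10 [-0.63  1.17 -0.36  1.72  1.01  1.64  1.54]
grasp False 2 [-0.61  1.18 -0.36  1.74  1.03  1.63  1.53]
lift True 10 [-0.48  0.98 -0.35  1.9   1.09  1.62  1.69]
over az-80 False 3 [-0.54  1.01 -0.38  1.77  1.04  1.7   1.75]
pour150 False 4 [-0.69  1.08 -0.27  1.6   0.99  1.73  1.43]
pour150 False 4 [-0.81  1.13 -0.14  1.48  0.94  1.73  0.85]
over az-50 False 1 [-0.48  0.98 -0.35  1.9   1.09  1.62  1.69]
pour150 True 10 [-1.04  1.2  -0.12  1.51  1.19  1.66  0.62]
pour150 False 3 [-1.05  1.2  -0.1   1.51  1.18  1.64  0.36]
over az-20 False 1 [-0.48  0.98 -0.35  1.9   1.09  1.62  1.69]
pour150 False 3 [-0.57  0.95 -0.39  1.95  1.17  1.54  1.43]
pour150 False 1 [-0.57  0.95 -0.39  1.95  1.17  1.54  1.43]
tray False 1 [-0.48  0.98 -0.35  1.9   1.09  1.62  1.69]
set False 1 [-0.48  0.98 -0.35  1.9   1.09  1.62  1.69]
roll 180
via False 1 [-0.81  0.88 -0.34  1.36  0.72  1.55  0.38]
pre False 1 [-0.81  0.88 -0.34  1.36  0.72  1.55  0.38]
grasp False 1 [-0.81  0.88 -0.34  1.36  0.72  1.55  0.38]
lift False 1 [-0.81  0.88 -0.34  1.36  0.72  1.55  0.38]
over az-80 False 1 [-0.81  0.88 -0.34  1.36  0.72  1.55  0.38]
pour150 False 1 [-0.81  0.88 -0.34  1.36  0.72  1.55  0.38]
pour150 False 2 [-0.83  0.92 -0.31  1.32  0.7   1.61  0.5 ]
over az-50 False 1 [-0.81  0.88 -0.34  1.36  0.72  1.55  0.38]
pour150 False 2 [-0.84  0.89 -0.32  1.4   0.77  1.55  0.34]
pour150 False 1 [-0.84  0.89 -0.32  1.4   0.77  1.55  0.34]
over az-20 False 1 [-0.81  0.88 -0.34  1.36  0.72  1.55  0.38]
pour150 False 1 [-0.81  0.88 -0.34  1.36  0.72  1.55  0.38]
pour150 False 1 [-0.81  0.88 -0.34  1.36  0.72  1.55  0.38]
tray False 1 [-0.81  0.88 -0.34  1.36  0.72  1.55  0.38]
set False 1 [-0.81  0.88 -0.34  1.36  0.72  1.55  0.38]
```

```bash
python3 - <<'E'
s=open('t2.py').read()
s=s.replace("        b=ik(p0+(p1-p0)*i/N, r0*R.from_rotvec(d*i/N),[q],1)\n        if b is None: return q,False,i\n        q=b[1]\n",
"""        P=p0+(p1-p0)*i/N; O=r0*R.from_rotvec(d*i/N); qs=q
        f=lambda x:(lambda a:np.r_[(a[0]-P)*10,(O.inv()*a[1]).as_rotvec()*3,.003*(x-qs)])(fk(x))
        q=least_squares(f,q,method='lm').x
        if np.any(q<lim[:,0]) or np.any(q>lim[:,1]) or np.abs(f(q)[:6]).max()>.02: return q,False,i
""")
open('t2.py','w').write(s)
E
time python3 t2.py
```

```text
roll 0
via True 10 [-0.73  1.02 -0.36  1.56  0.9   1.83  1.03]
pre True 10 [-0.56  1.21 -0.47  1.73  1.07  1.72  1.55]
grasp True 10 [-0.41  1.26 -0.4   1.86  1.23  1.6   1.48]
lift True 10 [-0.42  1.   -0.46  1.89  1.12  1.7   1.66]
over az-80 True 10 [-0.77  1.2  -0.45  1.06  1.05  2.09  2.05]
pour150 True 10 [-0.89  1.34 -0.18  0.99  0.97  2.05  0.79]
pour150 True 10 [-0.98  1.34  0.06  0.99  0.82  1.93 -0.44]
over az-50 True 10 [-0.81  1.07 -0.53  1.55  1.31  1.84  1.97]
pour150 True 10 [-0.92  1.22 -0.36  1.5   1.31  1.84  0.57]
pour150 True 10 [-0.97  1.21 -0.26  1.51  1.26  1.77 -0.72]
over az-20 True 10 [-0.81  0.98 -0.59  2.03  1.65  1.69  1.82]
pour150 True 10 [-0.83  1.22 -0.6   2.    1.74  1.95  0.35]
pour150 False 10 [-0.74  1.27 -0.76  1.99  1.8   2.11 -0.91]
tray True 10 [ 0.12  1.01 -0.28  2.28  1.72  1.48  1.48]
set True 10 [ 0.11  1.32 -0.25  2.18  1.81  1.54  1.29]
roll 180
via True 10 [-0.91  1.   -0.    1.57  0.77  1.62 -0.38]
pre True 10 [-0.94  1.19  0.21  1.75  0.76  1.22 -1.27]
grasp True 10 [-0.82  1.27  0.28  1.88  0.93  1.   -1.4 ]
lift True 10 [-0.85  0.99  0.29  1.92  0.89  1.16 -1.2 ]
over az-80 True 10 [-1.11  1.1   0.2   1.33  0.59  1.69 -1.  ]
pour150 True 10 [-0.99  1.27 -0.1   1.25  0.79  1.92  0.11]
pour150 True 10 [-0.86  1.29 -0.39  1.24  0.94  2.08  1.28]
over az-50 True 10 [-1.24  0.97  0.18  1.82  0.98  1.27 -1.16]
pour150 True 10 [-1.16  1.16  0.01  1.76  1.09  1.49 -0.06]
pour150 True 10 [-1.06  1.16 -0.18  1.76  1.15  1.64  1.19]
over az-20 True 10 [-1.26  0.92  0.18  2.28  1.68  1.09 -1.65]
pour150 True 10 [-1.37  1.21  0.3   2.25  1.68  1.13 -0.59]
pour150 True 10 [-1.44  1.25  0.43  2.26  1.7   1.    0.68]
tray True 10 [-0.31  1.08  0.43  2.3   1.84  0.89 -1.87]
set True 10 [-0.27  1.37  0.33  2.2   1.86  0.96 -2.08]
real	0m8.661s
user	0m9.071s
sys	0m0.152s
```

```bash
cat >> kin.py <<'E'
CMD="cmd.json"
def rows(p1,r1,N,frm=None):
    s=robot.sense(); p0,r0=(s["eef_pos"],R.from_quat(s["orientation"])) if frm is None else frm
    d=(np.array(p1)-p0)/.06/N; w=(r1*r0.inv()).as_rotvec(degrees=True)/5/N
    print(f"t={s['t']:.2f} N={N} row:",[round(float(v),3) for v in np.r_[d,w]])
E
python3 - <<'E'
from kin import *
r=tool(-80,20,180)
rows([.48,.17,.22],r,24)
rows([.492,.110,.119],r,3,(np.array([.48,.17,.22]),r))
print(r.as_matrix().round(2))
E
```

```text
t=4.45 N=24 row: [-0.009, -0.13, -0.024, -0.067, -0.605, -0.447]
t=4.45 N=3 row: [0.067, -0.333, -0.561, 0.0, 0.0, 0.0]
[[-0.06  0.98  0.16]
 [ 0.34  0.17 -0.93]
 [-0.94 -0.   -0.34]]
```

Call:
carry_out:
  motion:
    - [[-0.013,-0.195,-0.036,-0.1,-0.908,-0.67],[-0.013,-0.195,-0.036,-0.1,-0.908,-0.67],[-0.013,-0.195,-0.036,-0.1,-0.908,-0.67],[-0.013,-0.195,-0.036,-0.1,-0.908,-0.67],[-0.013,-0.195,-0.036,-0.1,-0.908,-0.67],[-0.013,-0.195,-0.036,-0.1,-0.908,-0.67],[-0.013,-0.195,-0.036,-0.1,-0.908,-0.67],[-0.013,-0.195,-0.036,-0.1,-0.908,-0.67]]

```text
t: 5.45
eef_pos: [0.4843, 0.2655, 0.2371]
orientation: [0.244, 0.848, -0.381, 0.277]
force: [0.4, 0.1, -0.6]
gripper_width: 0.0854
gripper_force: 0.0
```

Call:
carry_out:
  motion:
    - [[-0.013,-0.195,-0.036,-0.1,-0.908,-0.67],[-0.013,-0.195,-0.036,-0.1,-0.908,-0.67],[-0.013,-0.195,-0.036,-0.1,-0.908,-0.67],[-0.013,-0.195,-0.036,-0.1,-0.908,-0.67],[-0.013,-0.195,-0.036,-0.1,-0.908,-0.67],[-0.013,-0.195,-0.036,-0.1,-0.908,-0.67],[-0.013,-0.195,-0.036,-0.1,-0.908,-0.67],[-0.013,-0.195,-0.036,-0.1,-0.908,-0.67]]

```text
t: 6.45
eef_pos: [0.478, 0.1722, 0.2191]
orientation: [0.527, 0.628, -0.369, 0.437]
force: [0.6, 0.5, -0.6]
gripper_width: 0.0854
gripper_force: 0.0
```

```bash
python3 - <<'E'
from kin import *
s=robot.sense();print(s["q"].round(2),s["eef_pos"].round(3),R.from_quat(s["orientation"]).as_matrix().round(2))
r=tool(-80,20,180)
rows([.492,.110,.119],r,4)
E
```

```text
[-1.    1.04  0.18  1.67  0.69  1.43 -1.14] [0.478 0.172 0.219] [[-0.06  0.99  0.16]
 [ 0.34  0.17 -0.92]
 [-0.94 -0.   -0.35]]
t=6.45 N=4 row: [0.058, -0.259, -0.417, -0.008, -0.01, 0.008]
```

Call:
carry_out:
  motion:
    - [[0.06,-0.26,-0.42,0,0,0],[0.06,-0.26,-0.42,0,0,0],[0.06,-0.26,-0.42,0,0,0],[0.06,-0.26,-0.42,0,0,0],[0,0,0,0,0,0]]

```text
t: 7.08
eef_pos: [0.4924, 0.1088, 0.1177]
orientation: [0.525, 0.628, -0.372, 0.437]
force: [1.6, 0.1, 0.6]
gripper_width: 0.0852
gripper_force: 0.0
```

```bash
python3 - <<'E'
from kin import *
c=cam("wrist","w1"); b=cam("scene");a=cam("top")
s=robot.sense();print(s["q"].round(2),s["eef_pos"].round(4))
print("wrist expect rim",proj(c,[.511,.001,.119]),"foot",proj(c,[.511,.001,.024]), "tcp ahead", proj(c,s["eef_pos"]+R.from_quat(s["orientation"]).apply([0,0,.11])))
crop=b["pixels"][130:300,220:480]; w=c["pixels"]
im=np.vstack([cv2.resize(w,(520,325)),cv2.resize(crop,(520,275))]); cv2.imwrite("pics/m1.png",im[:,:,::-1])
hsv=cv2.cvtColor(a["pixels"],cv2.COLOR_RGB2HSV);m=((hsv[...,2]>135)&(hsv[...,1]<60)).astype(np.uint8); w=np.zeros_like(m); w[180:224,296:342]=m[180:224,296:342]
cs=max(cv2.findContours(w,0,2)[0],key=cv2.contourArea);(u,v),r=cv2.minEnclosingCircle(cs);print(u,v,r,ray(a,u,v,.119))
E
```

```text
[-0.93  1.19  0.19  1.74  0.77  1.23 -1.27] [0.4933 0.1109 0.1185]
wrist expect rim (np.float64(322.1523266230083), np.float64(247.33567702465754)) foot (np.float64(322.97942889653024), np.float64(134.26636438786096)) tcp ahead (np.float64(324.4284398314556), np.float64(200.2711892629396))
317.0 201.0 18.43918800354004 [0.51183593 0.00101555 0.119     ]
```

View pics/m1.png

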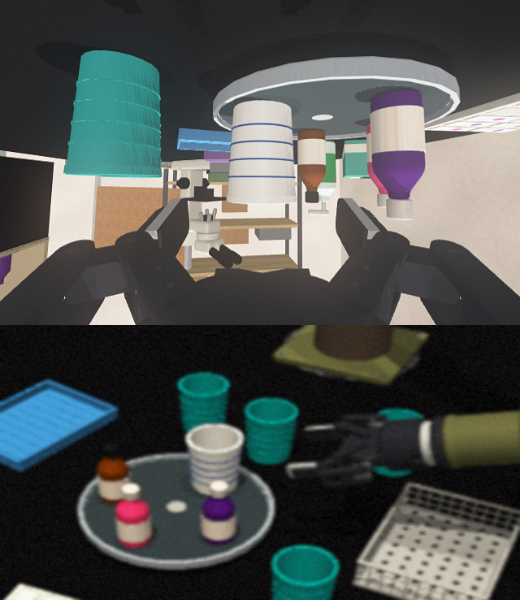

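The wrist view (inverted) shows the beaker centred between the fingers at about x=322, matching the prediction. The scene view shows a clear corridor. I advance along the tool axis.

Call:
carry_out:
  motion:
    - [[0.052,-0.32,-0.112,0,0,0],[0.052,-0.32,-0.112,0,0,0],[0.052,-0.32,-0.112,0,0,0],[0.052,-0.32,-0.112,0,0,0],[0.052,-0.32,-0.112,0,0,0],[0.052,-0.32,-0.112,0,0,0],[0,0,0,0,0,0],[0,0,0,0,0,0]]

```text
t: 8.22
eef_pos: [0.5119, -0.005, 0.0768]
orientation: [0.524, 0.629, -0.371, 0.438]
force: [0.5, 0.5, -0.3]
gripper_width: 0.0851
gripper_force: 0.0
```

```bash
python3 - <<'E'
from kin import *
c=cam("wrist"); a=cam("top")
s=robot.sense();print(s["eef_pos"].round(4),s["force"].round(1))
im=np.vstack([cv2.resize(c["pixels"],(480,300)),cv2.resize(a["pixels"][90:245,235:405],(480,300))]); cv2.imwrite("pics/m2.png",im[:,:,::-1])
E
```

```text
[ 0.512  -0.0045  0.0769] [ 0.5  0.1 -0.6]
```

View pics/m2.png

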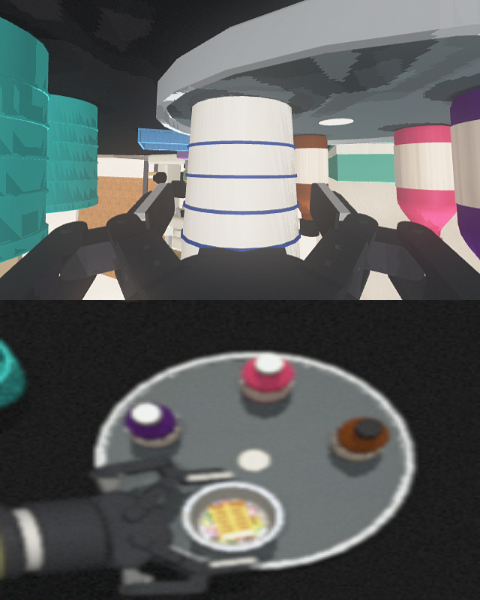

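The fingers straddle the beaker without touching it, and the plate and bottles have not moved. Closing now.

Call:
carry_out:
  motion:
    - [[0,0,0,0,0,0],[0,0,0,0,0,0],[0,0,0,0,0,0],[0,0,0,0,0,0],[0,0,0,0,0,0],[0,0,0,0,0,0]]
  fingers: -1

```text
t: 9.07
eef_pos: [0.5117, -0.0056, 0.0773]
orientation: [0.524, 0.629, -0.371, 0.438]
force: [-0.6, 0.4, 2.4]
gripper_width: 0.063
gripper_force: 65.2
```

Call:
carry_out:
  motion:
    - [[0,0,0.05,0,0,0],[0,0,0.1,0,0,0],[0,0,0.15,0,0,0],[0,0,0.2,0,0,0],[0,0,0.2,0,0,0],[0,0,0,0,0,0]]

```text
t: 9.82
eef_pos: [0.5121, -0.0056, 0.1203]
orientation: [0.525, 0.629, -0.371, 0.438]
force: [0.1, 1.0, -1.6]
gripper_width: 0.0637
gripper_force: 65.3
```

```bash
python3 - <<'E'
from kin import *
c=cam("scene"); a=cam("top")
s=robot.sense();print(s["t"],s["eef_pos"].round(4),s["force"].round(1),s["torque"].round(2),s["gripper_width"])
im=np.vstack([cv2.resize(c["pixels"][130:290,230:486],(480,300)),cv2.resize(a["pixels"][90:245,235:405],(480,300))]); cv2.imwrite("pics/m3.png",im[:,:,::-1])
E
```

```text
9.925 [ 0.5118 -0.0053  0.1191] [-0.5  0.5 -2. ] [ 1.19  0.24 -0.01] 0.06344599518445566
```

View pics/m3.png

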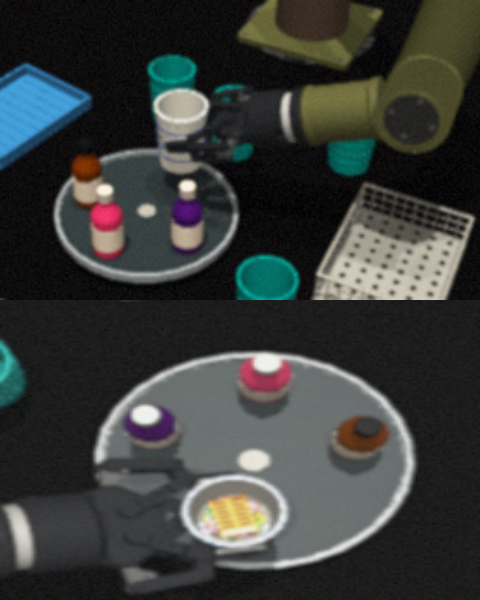

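The beaker is up and upright, and the bottles and plate are undisturbed. Next I plan the carry and the pour.

```bash
python3 - <<'E'
from kin import *
r1=tool(-50,20,180); A=np.array([.485,.285,.24])
rows(A,r1,14)
# pour: keep tool z roughly, roll -150 about tool z, pitch 20->12
r2=tool(-50,12,180-160)
for k,rl in enumerate((-50,-100,-150,-180)):
    r=tool(-50,[18,15,12,12][k],180+rl); P=A*[1,1,0]+[0,0,[.22,.2,.18,.18][k]]
    rows(P,r,[10,10,10,6][k],(pp,pr) if k else (A,r1)); pp,pr=P,r
    up=(r*tool(-80,20,180).inv()).apply([0,0,1]) # approx
    bu=r.apply(tool(-80,20,180).inv().apply([0,0,1])); print("beaker axis",bu.round(2),"rim",(P+.039*bu).round(3))
E
```

```text
t=9.93 N=14 row: [-0.032, 0.346, 0.144, 0.003, -0.006, 0.427]
t=9.93 N=10 row: [0.0, 0.0, -0.033, -0.636, 0.7, 0.326]
beaker axis [0.46 0.57 0.68] rim [0.503 0.307 0.247]
t=9.93 N=10 row: [0.0, 0.0, -0.033, -0.659, 0.698, 0.284]
beaker axis [ 0.47  0.88 -0.07] rim [0.503 0.319 0.197]
t=9.93 N=10 row: [0.0, 0.0, -0.033, -0.668, 0.709, 0.233]
beaker axis [ 0.04  0.69 -0.72] rim [0.486 0.312 0.152]
t=9.93 N=6 row: [0.0, 0.0, 0.0, -0.629, 0.749, 0.208]
beaker axis [-0.34  0.41 -0.85] rim [0.472 0.301 0.147]
```

Call:
carry_out:
  motion:
    - [[-0.01,0.1,0.2,0,0,0.2],[-0.03,0.25,0.25,0,0,0.5],[-0.03,0.4,0.25,0,0,0.5],[-0.03,0.4,0.25,0,0,0.5],[-0.03,0.4,0.25,0,0,0.5],[-0.03,0.4,0.25,0,0,0.5],[-0.03,0.4,0.2,0,0,0.5],[-0.03,0.4,0.15,0,0,0.5]]

```text
t: 10.92
eef_pos: [0.4984, 0.1611, 0.228]
orientation: [0.415, 0.706, -0.295, 0.492]
force: [0.1, 0.6, -1.5]
gripper_width: 0.0635
gripper_force: 65.5
```

Call:
carry_out:
  motion:
    - [[-0.03,0.4,0.1,0,0,0.5],[-0.03,0.4,0.1,0,0,0.5],[-0.03,0.4,0,0,0,0.5],[-0.03,0.4,0,0,0,0.5],[-0.03,0.35,0,0,0,0.5],[-0.02,0.2,0,0,0,0.3],[0,0,0,0,0,0]]

```text
t: 11.8
eef_pos: [0.4881, 0.2891, 0.2389]
orientation: [0.326, 0.751, -0.233, 0.524]
force: [-0.6, -1.0, -2.1]
gripper_width: 0.0631
gripper_force: 65.6
```

```bash
python3 - <<'E'
from kin import *
s=robot.sense();print(s["q"].round(2),s["eef_pos"].round(4),s["force"].round(1),s["gripper_width"],R.from_quat(s["orientation"]).as_matrix().round(2).tolist())
P=np.array([.49,.265,.24]);r=tool(-50,20,180)
pp,pr=s["eef_pos"],R.from_quat(s["orientation"])
for pt,rl,z,N in ((18,-50,.2,8),(15,-100,.155,8),(12,-150,.15,8),(12,-180,.15,5)):
    P=np.array([.49,.265,z]); r=tool(-50,pt,180+rl); rows(P,r,N,(pp,pr)); pp,pr=P,r
E
```

```text
[-1.24  0.97  0.18  1.83  1.02  1.25 -1.16] [0.4881 0.2891 0.2389] [-0.6 -1.  -2.1] 0.06314168030919207 [[-0.24, 0.74, 0.64], [0.25, 0.68, -0.69], [-0.94, -0.01, -0.34]]
t=11.80 N=8 row: [0.004, -0.05, -0.081, -0.805, 0.849, 0.343]
t=11.80 N=8 row: [0.0, 0.0, -0.094, -0.824, 0.873, 0.355]
t=11.80 N=8 row: [0.0, 0.0, -0.01, -0.835, 0.886, 0.292]
t=11.80 N=5 row: [0.0, 0.0, 0.0, -0.754, 0.899, 0.249]
```

Call:
carry_out:
  motion:
    - [[0.004,-0.05,-0.081,-0.805,0.849,0.343],[0.004,-0.05,-0.081,-0.805,0.849,0.343],[0.004,-0.05,-0.081,-0.805,0.849,0.343],[0.004,-0.05,-0.081,-0.805,0.849,0.343],[0.004,-0.05,-0.081,-0.805,0.849,0.343],[0.004,-0.05,-0.081,-0.805,0.849,0.343],[0.004,-0.05,-0.081,-0.805,0.849,0.343],[0.004,-0.05,-0.081,-0.805,0.849,0.343]]

```text
t: 12.8
eef_pos: [0.4909, 0.263, 0.2006]
orientation: [-0.0, 0.808, -0.452, 0.377]
force: [0.1, -0.0, -1.5]
gripper_width: 0.0631
gripper_force: 65.6
```

Call:
carry_out:
  motion:
    - [[0,0,-0.094,-0.824,0.873,0.355],[0,0,-0.094,-0.824,0.873,0.355],[0,0,-0.094,-0.824,0.873,0.355],[0,0,-0.094,-0.824,0.873,0.355],[0,0,-0.094,-0.824,0.873,0.355],[0,0,-0.094,-0.824,0.873,0.355],[0,0,-0.094,-0.824,0.873,0.355],[0,0,-0.094,-0.824,0.873,0.355]]

```text
t: 13.8
eef_pos: [0.491, 0.2633, 0.1554]
orientation: [-0.335, 0.718, -0.589, 0.157]
force: [-0.1, -0.2, -1.8]
gripper_width: 0.0631
gripper_force: 65.5
```

```bash
python3 - <<'E'
from kin import *
s=robot.sense();print(s["t"],s["q"].round(2),s["eef_pos"].round(4),s["force"].round(1),s["gripper_width"])
P=np.array([.49,.265,.15]); r=tool(-50,12,30); rows(P,r,8); rows(P,tool(-50,12,0),5,(P,r))
E
```

```text
13.8 [-1.08  1.15 -0.06  1.8   1.13  1.44  0.33] [0.491  0.2633 0.1554] [-0.1 -0.2 -1.8] 0.06306692588662431
t=13.80 N=8 row: [-0.002, 0.004, -0.011, -0.83, 0.887, 0.291]
t=13.80 N=5 row: [0.0, 0.0, 0.0, -0.754, 0.899, 0.249]
```

Call:
carry_out:
  motion:
    - [[0,0,-0.01,-0.83,0.887,0.29],[0,0,-0.01,-0.83,0.887,0.29],[0,0,-0.01,-0.83,0.887,0.29],[0,0,-0.01,-0.83,0.887,0.29],[0,0,-0.01,-0.83,0.887,0.29],[0,0,-0.01,-0.83,0.887,0.29],[0,0,-0.01,-0.83,0.887,0.29],[0,0,-0.01,-0.83,0.887,0.29]]

```text
t: 14.8
eef_pos: [0.4911, 0.2632, 0.151]
orientation: [0.595, -0.5, 0.62, 0.11]
force: [-0.1, 0.1, -0.1]
gripper_width: 0.0637
gripper_force: 65.7
```

Call:
carry_out:
  motion:
    - [[0,0,0,-0.75,0.9,0.25],[0,0,0,-0.75,0.9,0.25],[0,0,0,-0.75,0.9,0.25],[0,0,0,-0.75,0.9,0.25],[0,0,0,0,0,0],[0,0,0,0,0,0],[0,0,0,0,0,0],[0,0,0,0,0,0]]

```text
t: 15.8
eef_pos: [0.4904, 0.2644, 0.1504]
orientation: [0.686, -0.367, 0.583, 0.235]
force: [0.2, 0.5, -0.7]
gripper_width: 0.0634
gripper_force: 65.7
```

```bash
python3 - <<'E'
from kin import *
c=cam("scene"); a=cam("top");w=cam("wrist")
s=robot.sense();print(s["t"],s["q"].round(2),s["eef_pos"].round(4),s["force"].round(1),s["gripper_width"])
im=np.vstack([cv2.resize(c["pixels"][170:330,330:586],(480,300)),cv2.resize(a["pixels"][130:280,90:330],(480,300))]);im=np.hstack([im,np.vstack([cv2.resize(w["pixels"],(320,200)),np.zeros((400,320,3),np.uint8)])]); cv2.imwrite("pics/m4.png",im[:,:,::-1])
E
```

```text
15.95 [-1.01  1.19 -0.21  1.78  1.19  1.6   1.55] [0.4903 0.2645 0.1504] [ 0.9 -0.1 -0.8] 0.06328322512740504
```

View pics/m4.png

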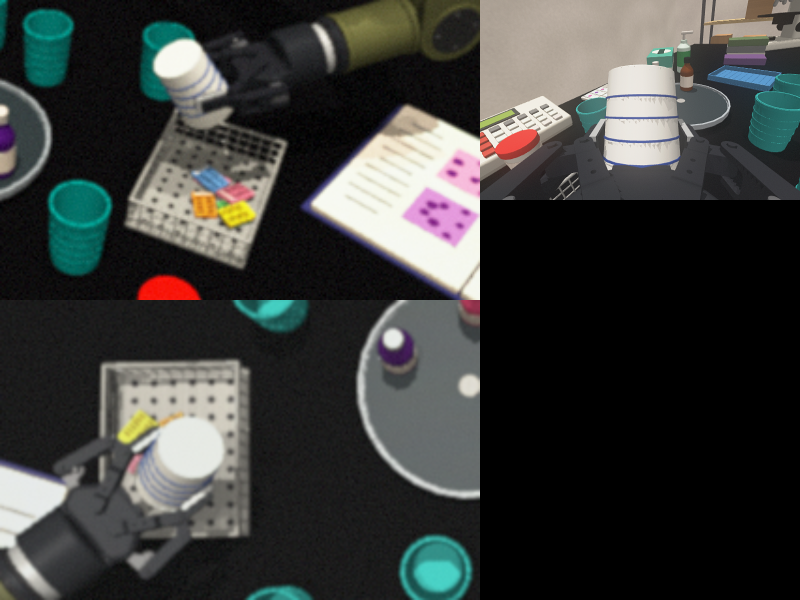

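The cassettes (orange, yellow, green, blue, pink) lie in the basket and the beaker is inverted. I raise and un-tip in the same direction it was tipped.

```bash
python3 - <<'E'
from kin import *
s=robot.sense(); pp,pr=s["eef_pos"],R.from_quat(s["orientation"])
for pt,rl,z,N in ((14,-110,.22,8),(17,-55,.26,8),(20,0,.26,8)):
    P=np.array([.49,.25,z]); r=tool(-50,pt,180+rl); rows(P,r,N,(pp,pr)); pp,pr=P,r
E
```

```text
t=15.95 N=8 row: [-0.001, -0.03, 0.145, 1.029, -1.164, -0.359]
t=15.95 N=8 row: [0.0, 0.0, 0.083, 0.905, -0.971, -0.367]
t=15.95 N=8 row: [0.0, 0.0, 0.0, 0.891, -0.955, -0.436]
```

Call:
carry_out:
  motion:
    - [[0,0,0.2,0.823,-0.931,-0.287],[0,0,0.2,0.823,-0.931,-0.287],[0,0,0.2,0.823,-0.931,-0.287],[0,0,0.2,0.823,-0.931,-0.287],[0,0,0.2,0.823,-0.931,-0.287],[0,-0.05,0.16,0.823,-0.931,-0.287],[0,-0.05,0,0.823,-0.931,-0.287],[0,-0.05,0,0.823,-0.931,-0.287]]

```text
t: 16.95
eef_pos: [0.4903, 0.2555, 0.2201]
orientation: [-0.464, 0.635, -0.617, 0.039]
force: [0.3, -0.7, -0.0]
gripper_width: 0.0637
gripper_force: 65.7
```

Call:
carry_out:
  motion:
    - [[0,-0.05,0,0.823,-0.931,-0.287],[0,-0.05,0,0.823,-0.931,-0.287],[0,0,0.1,0.905,-0.971,-0.367],[0,0,0.1,0.905,-0.971,-0.367],[0,0,0.1,0.905,-0.971,-0.367],[0,0,0.1,0.905,-0.971,-0.367],[0,0,0.1,0.905,-0.971,-0.367],[0,0,0.1,0.905,-0.971,-0.367]]

```text
t: 17.95
eef_pos: [0.4902, 0.2495, 0.2561]
orientation: [-0.128, 0.79, -0.516, 0.305]
force: [1.3, 0.5, -0.9]
gripper_width: 0.0631
gripper_force: 65.7
```

Call:
carry_out:
  motion:
    - [[0,0,0,0.905,-0.971,-0.367],[0,0,0,0.905,-0.971,-0.367],[0,0,0,0.891,-0.955,-0.436],[0,0,0,0.891,-0.955,-0.436],[0,0,0,0.891,-0.955,-0.436],[0,0,0,0.891,-0.955,-0.436],[0,0,0,0.891,-0.955,-0.436],[0,0,0,0.891,-0.955,-0.436]]

```text
t: 18.95
eef_pos: [0.4901, 0.2495, 0.2559]
orientation: [0.256, 0.774, -0.306, 0.491]
force: [0.1, -0.1, -0.8]
gripper_width: 0.0633
gripper_force: 65.7
```

```bash
python3 - <<'E'
from kin import *
s=robot.sense(); pp,pr=s["eef_pos"],R.from_quat(s["orientation"]); print(s["t"],s["q"].round(2),pp.round(3),pr.as_matrix().round(2).tolist())
r=tool(-65,20,180); P1=np.array([.47,.02,.28]); rows(P1,r,10); rows([.48,-.318,.2],tool(-80,20,180),14,(P1,r))
exec(open('t2.py').read().split("for roll,sg")[0].split("q0=s[\"q\"]")[1])
q=show("mid",chain(s["q"],P1,r));q=show("tray",chain(q,np.array([.48,-.318,.2]),tool(-80,20,180)));q=show("set",chain(q,np.array([.48,-.318,.058]),tool(-80,20,180)))
E
```

```text
18.95 [-1.18  0.93  0.14  1.88  1.04  1.29 -0.97] [0.49  0.249 0.256] [[-0.39, 0.7, 0.6], [0.1, 0.68, -0.73], [-0.92, -0.22, -0.33]]
t=18.95 N=10 row: [-0.034, -0.382, 0.04, 0.151, -0.21, -0.385]
t=18.95 N=14 row: [0.012, -0.402, -0.095, 0.0, -0.0, -0.214]
mid True 10 [-0.97  0.85  0.27  2.22  1.14  1.07 -1.4 ]
tray True 10 [-0.28  1.06  0.39  2.29  1.82  0.92 -1.84]
set True 10 [-0.25  1.36  0.3   2.19  1.84  0.99 -2.05]
```

Call:
carry_out:
  motion:
    - [[-0.034,-0.38,0.05,0.19,-0.26,-0.48],[-0.034,-0.38,0.05,0.19,-0.26,-0.48],[-0.034,-0.38,0.05,0.19,-0.26,-0.48],[-0.034,-0.38,0.05,0.19,-0.26,-0.48],[-0.034,-0.38,0.05,0.19,-0.26,-0.48],[-0.034,-0.38,0.05,0.19,-0.26,-0.48],[-0.034,-0.38,0.05,0.19,-0.26,-0.48],[-0.034,-0.38,0.05,0.19,-0.26,-0.48]]

```text
t: 19.95
eef_pos: [0.4739, 0.0664, 0.28]
orientation: [0.439, 0.692, -0.309, 0.483]
force: [-0.6, 0.3, -1.8]
gripper_width: 0.0633
gripper_force: 65.7
```

Call:
carry_out:
  motion:
    - [[-0.03,-0.38,0,0,0,-0.2],[-0.03,-0.38,0,0,0,-0.2],[0.01,-0.4,-0.05,0,0,-0.2],[0.01,-0.4,-0.05,0,0,-0.2],[0.01,-0.4,-0.1,0,0,-0.2],[0.01,-0.4,-0.1,0,0,-0.2],[0.01,-0.4,-0.1,0,0,-0.2],[0.01,-0.4,-0.1,0,0,-0.2]]

```text
t: 20.95
eef_pos: [0.4736, -0.1238, 0.2495]
orientation: [0.486, 0.66, -0.342, 0.459]
force: [-0.3, 0.5, -0.7]
gripper_width: 0.0634
gripper_force: 65.7
```

Call:
carry_out:
  motion:
    - [[0.01,-0.4,-0.1,0,0,-0.2],[0.01,-0.4,-0.1,0,0,-0.2],[0.01,-0.4,-0.1,0,0,-0.2],[0.01,-0.4,-0.1,0,0,-0.2],[0.01,-0.4,-0.1,0,0,-0.2],[0.01,-0.4,-0.1,0,0,-0.2],[0,0,0,0,0,0],[0,0,0,0,0,0]]

```text
t: 21.95
eef_pos: [0.4773, -0.2662, 0.2136]
orientation: [0.519, 0.634, -0.365, 0.441]
force: [0.1, -0.1, -1.4]
gripper_width: 0.0628
gripper_force: 65.7
```

```bash
python3 - <<'E'
from kin import *
s=robot.sense(); pp,pr=s["eef_pos"],R.from_quat(s["orientation"]); print(s["t"],s["q"].round(2),pp.round(4),s["force"].round(2))
rows([.478,-.322,.12],tool(-80,20,180),6)
c=cam("scene"); a=cam("top")
im=np.hstack([np.vstack([cv2.resize(c["pixels"][130:290,180:436],(400,250)),cv2.resize(a["pixels"][120:290,240:512],(400,250))]),cv2.resize(a["pixels"][150:260,130:230],(400,500),interpolation=2)]); cv2.imwrite("pics/m5.png",im[:,:,::-1])
E
```

```text
21.95 [-0.41  1.04  0.41  2.32  1.71  0.88 -1.79] [ 0.4773 -0.2662  0.2136] [ 0.06 -0.05 -1.41]
t=21.95 N=6 row: [0.002, -0.155, -0.26, -0.003, -0.011, -0.039]
```

View pics/m5.png

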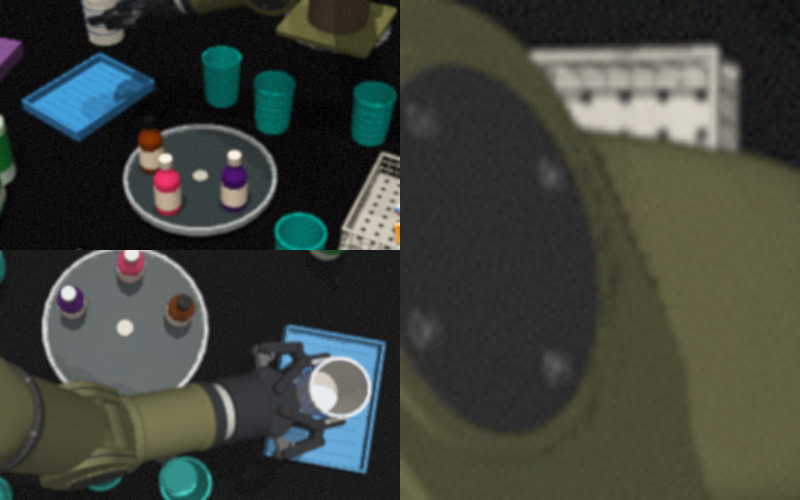

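The beaker is clearly empty and upright over the tray, and the bottles are standing. I descend with a small yaw to stay clear of the turquoise beaker.

```bash
python3 - <<'E'
from kin import *
s=robot.sense()
r=R.from_euler('z',-10,degrees=True)*R.from_quat([.524,.629,-.371,.438])
rows([.478,-.318,.15],r,5); rows([.478,-.318,.065],r,5,(np.array([.478,-.318,.15]),r))
exec(open('t2.py').read().split("for roll,sg")[0].split("q0=s[\"q\"]")[1])
show("set",chain(s["q"],np.array([.478,-.318,.057]),r))
E
```

```text
t=22.05 N=5 row: [0.001, -0.174, -0.212, -0.009, 0.006, -0.445]
t=22.05 N=5 row: [0.0, 0.0, -0.283, 0.0, 0.0, 0.0]
set True 10 [-0.29  1.35  0.36  2.05  1.53  0.84 -1.79]
```

Call:
carry_out:
  motion:
    - [[0,-0.174,-0.212,-0.01,0.006,-0.445],[0,-0.174,-0.212,-0.01,0.006,-0.445],[0,-0.174,-0.212,-0.01,0.006,-0.445],[0,-0.174,-0.212,-0.01,0.006,-0.445],[0,-0.174,-0.212,-0.01,0.006,-0.445],[0,0,0,0,0,0]]

```text
t: 22.8
eef_pos: [0.4779, -0.3197, 0.149]
orientation: [0.577, 0.58, -0.409, 0.404]
force: [-0.2, 0.6, -1.6]
gripper_width: 0.0635
gripper_force: 65.7
```

Call:
carry_out:
  motion:
    - [[0,0,-0.28,0,0,0],[0,0,-0.28,0,0,0],[0,0,-0.28,0,0,0],[0,0,-0.28,0,0,0],[0,0,-0.2,0,0,0],[0,0,0,0,0,0],[0,0,0,0,0,0]]

```text
t: 23.68
eef_pos: [0.4776, -0.319, 0.0717]
orientation: [0.577, 0.58, -0.409, 0.405]
force: [-0.4, -0.5, -0.4]
gripper_width: 0.0632
gripper_force: 65.8
```

```bash
python3 - <<'E'
from kin import *
s=robot.sense(); print(s["t"],s["eef_pos"].round(4),s["orientation"].round(3),s["force"].round(2))
r=R.from_euler('z',-10,degrees=True)*R.from_quat([.524,.629,-.371,.438])
rows([.478,-.318,.062],r,1)
E
```

```text
23.675 [ 0.4776 -0.319   0.0717] [ 0.577  0.58  -0.409  0.405] [-0.37 -0.47 -0.43]
t=23.68 N=1 row: [0.007, 0.016, -0.162, 0.028, 0.006, 0.019]
```

Call:
carry_out:
  motion:
    - [[0,0,-0.08,0,0,0],[0,0,-0.08,0,0,0],[0,0,0,0,0,0],[0,0,0,0,0,0]]

```text
t: 24.18
eef_pos: [0.4776, -0.3188, 0.0616]
orientation: [0.577, 0.58, -0.409, 0.404]
force: [-0.3, 0.3, -0.4]
gripper_width: 0.0633
gripper_force: 65.8
```

Call:
carry_out:
  motion:
    - [[0,0,-0.035,0,0,0],[0,0,0,0,0,0],[0,0,0,0,0,0]]

```text
t: 24.55
eef_pos: [0.4776, -0.3187, 0.0595]
orientation: [0.577, 0.58, -0.408, 0.404]
force: [0.5, -0.2, -1.2]
gripper_width: 0.0632
gripper_force: 65.8
```

Call:
carry_out:
  motion:
    - [[0,0,-0.025,0,0,0],[0,0,0,0,0,0],[0,0,0,0,0,0]]

```text
t: 24.92
eef_pos: [0.4776, -0.3187, 0.0579]
orientation: [0.577, 0.58, -0.408, 0.404]
force: [-0.1, -0.2, -0.8]
gripper_width: 0.0632
gripper_force: 65.8
```

Call:
carry_out:
  motion:
    - [[0,0,-0.017,0,0,0],[0,0,0,0,0,0],[0,0,0,0,0,0]]

```text
t: 25.3
eef_pos: [0.4776, -0.3189, 0.0574]
orientation: [0.577, 0.58, -0.409, 0.405]
force: [0.4, 0.6, 1.5]
gripper_width: 0.0629
gripper_force: 65.9
```

Call:
carry_out:
  motion:
    - [[0,0,-0.017,0,0,0],[0,0,0,0,0,0],[0,0,0,0,0,0]]

```text
t: 25.68
eef_pos: [0.4775, -0.3191, 0.0574]
orientation: [0.577, 0.579, -0.409, 0.405]
force: [-1.8, 2.5, 6.5]
gripper_width: 0.0633
gripper_force: 66.2
```

Contact is made (6.5 N). I ease off slightly and release.

Call:
carry_out:
  motion:
    - [[0,0,0.01,0,0,0],[0,0,0,0,0,0]]

```text
t: 25.92
eef_pos: [0.4776, -0.319, 0.0574]
orientation: [0.577, 0.58, -0.409, 0.405]
force: [-0.5, 1.8, 5.5]
gripper_width: 0.0631
gripper_force: 65.9
```

Call:
carry_out:
  motion:
    - [[0,0,0,0,0,0],[0,0,0,0,0,0],[0,0,0,0,0,0],[0,0,0,0,0,0],[0,0,0,0,0,0],[0,0,0,0,0,0]]
  fingers: 1

```text
t: 26.68
eef_pos: [0.4776, -0.3187, 0.0565]
orientation: [0.577, 0.58, -0.408, 0.404]
force: [0.5, -0.6, -0.1]
gripper_width: 0.0854
gripper_force: 0.0
```

Call:
carry_out:
  motion:
    - [[0,0.1,0.036,0,0,0],[0,0.2,0.073,0,0,0],[0,0.3,0.11,0,0,0],[0,0.3,0.11,0,0,0],[0,0.3,0.11,0,0,0],[0,0.3,0.11,0,0,0],[0,0.3,0.11,0,0,0],[0,0.3,0.11,0,0,0]]

```text
t: 27.68
eef_pos: [0.4776, -0.1911, 0.103]
orientation: [0.577, 0.581, -0.408, 0.404]
force: [0.6, 0.1, 0.1]
gripper_width: 0.0854
gripper_force: 0.0
```

Call:
carry_out:
  motion:
    - [[0,0,0.6,0,0,0],[0,0,0.6,0,0,0],[-0.2,0,0.6,0,0,0],[-0.3,0,0.6,0,0,0],[-0.4,0,0.3,0,0,0],[-0.4,0,0,0,0,0],[0,0,0,0,0,0]]

```text
t: 28.55
eef_pos: [0.3983, -0.1922, 0.2653]
orientation: [0.576, 0.581, -0.409, 0.404]
force: [1.6, 0.7, 0.7]
gripper_width: 0.0852
gripper_force: 0.0
```

```bash
python3 - <<'E'
from kin import *
s=robot.sense(); print(s["t"],s["eef_pos"].round(4),s["force"].round(2))
c=cam("scene"); a=cam("top")
im=np.hstack([np.vstack([cv2.resize(c["pixels"][120:330,180:500],(400,260)),cv2.resize(a["pixels"][100:300,220:520],(400,267))]),cv2.resize(a["pixels"][150:260,130:230],(400,527),interpolation=2)]); cv2.imwrite("pics/m6.png",im[:,:,::-1])
E
```

```text
28.55 [ 0.3983 -0.1922  0.2653] [1.55 0.73 0.7 ]
```

View pics/m6.png

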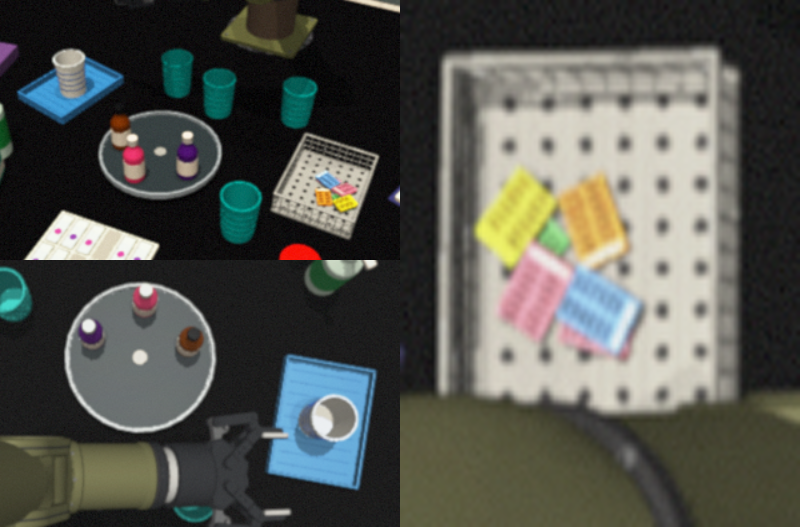

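All six cassettes (yellow, orange, green, two pink, blue) are in the basket, the beaker stands upright and empty in the tray, and the bottles are standing. I hand the job in.

```bash
python3 -c "
from cell import robot
print(robot.finish_job())"
```

```text
the job is handed in; nothing more can be done
None
```

The job is handed in at about 29 s: all six cassettes are in the basket, the empty beaker was set down upright on the tray floor, and the three stain bottles are still standing on the turntable.

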